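# Clamp the pressure vessel and hold the test gauge on its slanted nipple

### The arm

A 6-joint arm with a two-finger parallel gripper is mounted at the origin on the work surface. World frame = base frame: x ahead of the robot, y to its left, z up, the work surface at z = 0. Lengths are in m, angles in rad, forces in N, time in s.
With the tool pointing down it reaches from about 0.275 to 0.85 m from the base axis. Payload 19 kg.
Tool frame: the origin (TCP) lies between the finger pads; the fingertips stand 14 mm ahead of it and the grasp point (between the pads) lies 5 mm behind it; z points along the fingers, y is the line along which they close (so a half turn about z gives the same grasp; the last joint's range is limited). The gripper opens to 85 mm and grips with 20 to 120 N. Pads are 22 mm wide; open, the fingers measure 114 mm over their backs; the gripper's body (76 mm by 85 mm) begins 54 mm behind the grasp point. The pads swing forward as they close: fully open they stand 13 mm farther back than shut.
Start: joints at [-1.418, 0.15, 1.437, -0, 1.554, -0.134], TCP at [0.163, -0.551, 0.212] pointing down, gripper open.
Joint ranges: [-2.8, 2.8], [-0.68, 2.1], [0.12, 2.68], [-1.39, 4.53], [0.16, 2.79], [-2.81, 2.81]. Speed limits (rad/s): [1.89, 1.89, 2.22, 3.01, 3.01, 3.01].

### API

Orientations are given as a rotation vector (axis times angle).
In Python, from rig import goto, servo_line, goto_joints, move_gripper, dwell, solve_ik, get_state, camera, camera_params, PlanningError, sign_off, look_for, masks_of, mark_of gives the robot as it stands. Calls block until the motion is done:
- goto(position, orientation): joint-space move of the TCP to a pose.
- servo_line(position, attitude=None, v=0.15, force_limit=None): straight line of the TCP; attitude=None keeps the orientation; v is the mean speed in m/s. With force_limit (N) it stops when the force on the tool has changed by that much, and returns True; else False.
- goto_joints(angles): joint-space move.
- move_gripper(opening, grip_force=None): opening from 0.0 (shut) to 1.0 (fully open); grip_force is the grip in N (None keeps the last); returns when the fingers have stopped.
- dwell(seconds).
- solve_ik(position, orientation): joint angles nearest the present ones, or None.
- get_state(): the state.
- camera(name): name is "scene" or "top"; returns the picture (420x560x3 uint8, red, green, blue); there is no depth.
- camera_params(name): a dict with "fx", "fy", "cx", "cy" (pixels), "D" ([k1, k2, p1, p2, k3] as OpenCV has them; the pictures are not rectified), "eye" and "rotation" of the camera in the world. Camera axes: x right, y up, looking along -z (the intrinsics and any distortion apply to the point x, -y, -z); pixel columns grow to the right and rows downward; lengths in m; the calibration is good to about 2 mm. A picture is of the moment at which its call begins. camera_params takes no time and is no camera call.
A pose or a line that the arm cannot do raises PlanningError and nothing moves.
- sign_off(): hands the job in; it is judged then, once.
Trained networks look in the newest picture that a camera, given by its name, has taken for a name from the list of things; names that differ only in an ending like _2 or _b are one class to them, and where a whole thing is asked for, a point or a joint stands for the part that bears it (a point fixed in the world has none). Each returns a list of dicts, best first, with "conf" (0 to 1); they miss things now and then, are a little off and sometimes report something else, mostly with a low value. They report only what shows in the picture. A call takes as long as a camera call.
- look_for(label, camera): "xy" ([column, row] in pixels, amid what is visible of it).
- masks_of(label, camera): "pixels" (420x560 bool, what is visible of it) and "xy" ([column, row] in pixels, amid what is visible of it).
- mark_of(label, camera): "xy" ([column, row] in pixels: a listed point, or the origin of a listed thing).
The state is a dict: "t": time; "q": joint angles; "dq": joint speeds; "joint_torque": joint torques, N m; "eef_pos": TCP position; "tcp_rot": TCP orientation; "wrist_force": force on the tool from outside, world axes, zero at the start; "ft_torque": the same for the moment, N m; "opening": opening from 0.0 (shut) to 1.0 (fully open); "grip_force": force on a finger pad.
Only numpy, scipy, OpenCV 4.12 (cv2) and the standard library are available. Lean on these libraries where they do the work, as an engineer would, in place of code of your own. Each camera call takes 0.05 s, during which the arm holds its last target. There are 200 camera calls.

### The job

The pressure vessel has been loaded and its lid is on: push the toggle clamp's handle fully down so that the clamp holds the lid. Then take the hand-held pressure gauge out of the wooden rack, press its coupler squarely onto the slanted brass test nipple until it snaps over the nipple's head, and keep pushing it fully home against the nipple's valve spring. Finish like that, with the gauge still in the grip and pushed fully home (do not let go); leave the lid and everything else on the bench where it is.

Things in the scene. Friction and masses are not known exactly. Their poses are not given: they have to be found in the camera images.
- vessel: Steel pressure vessel, 124 mm across, on a flat base plate (150 x 260 x 8 mm) fixed to the bench. Origin: vessel's centre on the bench surface; z up; -x faces the robot at yaw 0. The toggle clamp stands on its +y side (36 x 32 mm post, cheeks up to z = 145 mm), the slanted nipple block on its -y side. Rim at z = 82 mm, lid's top at z = 96 mm.
- vessel_top (a point): Centre of the vessel's rim, 82 mm above the bench, under the middle of the lid.
- lid: The vessel's loose steel lid: a disc 124 mm across, 14 mm thick, 0.6 kg, already lying centred on the rim. Origin: centre of its underside.
- clamp_handle (a joint): Angle of the toggle clamp's handle above level (rad): 0 = fully down, level, pointing to the vessel's +y (it stops there); it starts raised by 0.75 to 1.05. It turns in the vessel's y-z plane about point clamp_pivot and stays where it is left (friction: about 4 N at clamp_grip). The clamp's arm with its rubber foot comes down on the lid as the handle goes down.
- clamp_pivot (a point): Axis of the clamp handle, 108 mm to the vessel's +y and 128 mm above the bench. Its axes are those of body vessel; the handle turns about x.
- clamp_grip (a point): Point on the centre line of the handle's round black grip (18 mm thick), 95 mm from the pivot and 20 mm from the grip's end: press here, from above. It moves with the handle.
- gauge: Hand-held pressure gauge, 0.26 kg, 114 mm tall, standing in one of the rack's holes. Origin: centre of the open mouth of its coupler (the lower end, 30 mm down in the hole); z runs up to the housing. Coupler 24 mm across up to z = 36 mm, bore 15 mm across and 20 mm deep, four sprung jaws just inside the mouth. Stem 16 mm across to z = 46 mm, then the housing. Any turn about z fits the nipple.
- gauge_grip (a point): Middle of the upper housing, 90 mm above the gauge's origin along its z; axes as body gauge. The grey housing is a box from z = 46 to 114 mm, 28 mm thick along x (display on -x) and 44 mm wide along y: grip it here by its 44 mm sides, fingers closing along its y.
- nipple: Brass test nipple on the slanted block beside the vessel. Origin: centre of the top face of its 23 mm hexagonal collar, 82 mm above the bench; z is its axis, outward, leaning 0.52 rad from vertical away from the vessel. Neck 7.6 mm thick, round head 13 mm across centred at z = 13 mm, valve pin 4 mm thick up to z = 23.5 mm. Fully home, the coupler's mouth (gauge origin) sits on the collar: z = 0.
- nipple_head (a point): Centre of the nipple's round head, axes as body nipple. The coupler's jaws touch the head when the mouth is at nipple z = 15 mm, spread (10 to 14 N of push), are widest at 8.5 mm and then snap in behind it (mouth below 4 mm). The last 3.5 mm press the valve pin in and must be held with about 10 N; let go, the coupler backs off about 3 mm and tips.
- valve_pin (a joint): How far the nipple's spring-loaded valve pin is pressed in (m): 0 = free, 0.0035 = coupler fully home (mechanical end 0.0045). Spring: 4 N at the start plus 1.5 N per mm.
- rack: Light wooden rack, 210 x 60 mm, 38 mm high, with a row of three holes (27 mm across, 30 mm deep, bottom 8 mm above the bench) along its x at -70, 0 and +70 mm. Origin: centre of its underside. It holds the gauge, a torch and a stoppered test tube, in any order. Fixed.
- torch: Bystander: aluminium pocket torch, 24 mm thick with a 32 mm head, 108 mm tall, standing in the rack. Origin: centre of its lower end.
- tube: Bystander: thick test tube with a dark rubber stopper, 24 mm across, 118 mm tall, standing in the rack. Origin: centre of its lower end.
- beaker: Bystander: glass beaker 70 mm across, 95 mm tall. Origin: centre of its underside.
- dish: Bystander: shallow white dish 90 mm across, 16 mm tall. Origin: centre of its underside.
- reagent: Bystander: amber reagent bottle 64 mm across, 150 mm tall. Origin: centre of its underside.
- spanner: Bystander: steel spanner 150 mm long, lying flat along its x. Origin: middle of its underside.
- jar: Bystander: small glass jar with a steel cap, 56 mm across, 65 mm tall. Origin: centre of its underside.

How it is judged:
By the outcome, as a careful person would: the job done as asked, in the order asked, and still so for the second after the job is handed in, while the arm keeps its last pose, push and grip.
It also fails if it takes over 45 s, if anything falls off the work surface, if the arm or the gripper's body presses on something with over 40 N, if the wrist force passes 120 N, or if a joint passes its speed limit or range.

## Working session

There is one attempt and no reset: what is moved stays moved. The work goes in short steps, each a Python script; the robot and the scene stay as the last script left them, time stands still between calls to the robot, and variables do not carry over. Pictures are saved under pics/ and viewed, at most 10 in all, crops included, and the job is handed in when it is done.

```bash
mkdir -p pics
cat > h.py <<'E'
import numpy as np, cv2
from rig import *
from scipy.spatial.transform import Rotation as R
def P(n):
    p=camera_params(n); K=np.array([[p['fx'],0,p['cx']],[0,p['fy'],p['cy']],[0,0,1.]])
    return K,np.array(p['D'],float),np.array(p['eye'],float),np.array(p['rotation'],float).reshape(3,3)
def ray(n,xy):
    K,D,e,Rm=P(n); u=cv2.undistortPoints(np.array([[xy]],float),K,D)[0,0]
    d=Rm@np.array([u[0],-u[1],-1]); return e,d/np.linalg.norm(d)
def proj(n,X):
    K,D,e,Rm=P(n); c=(np.atleast_2d(X)-e)@Rm; c=c*[1,-1,-1]
    return cv2.projectPoints(c.reshape(-1,1,3),np.zeros(3),np.zeros(3),K,D)[0][:,0]
def atz(n,xy,z):
    e,d=ray(n,xy); return e+d*(z-e[2])/d[2]
def tri(a,b):
    (e,d),(f,g)=ray('scene',a),ray('top',b)
    s=np.linalg.lstsq(np.c_[d,-g],f-e,rcond=None)[0]; p,q=e+s[0]*d,f+s[1]*g
    return (p+q)/2,np.linalg.norm(p-q)
E
python3 - <<'E'
from h import *
for c in('scene','top'):
    cv2.imwrite(f'pics/{c}1.png',camera(c)[:,:,::-1]); print(c,P(c)[2])
np.set_printoptions(precision=4,suppress=True)
for l in 'vessel vessel_top lid clamp_pivot clamp_grip gauge gauge_grip nipple nipple_head rack'.split():
    r={}
    for c in('scene','top'):
        m=mark_of(l,c); r[c]=m; print(l,c,[(np.round(k['xy'],1).tolist(),round(k['conf'],2)) for k in m[:2]])
    if r['scene'] and r['top']: print('   ',*tri(r['scene'][0]['xy'],r['top'][0]['xy']))
E
```

```text
Traceback (most recent call last):
  File "h.py", line 6, in P
    return K,np.array(p['D'],float),np.array(p['eye'],float),np.array(p['rotation'],float).reshape(3,3)
                                                             ~~~~~~~~~~~~~~~~~~~~~~~~~~~~~~~~~~~~~^^^^^
ValueError: cannot reshape array of size 3 into shape (3,3)
```

View pics/scene1.png

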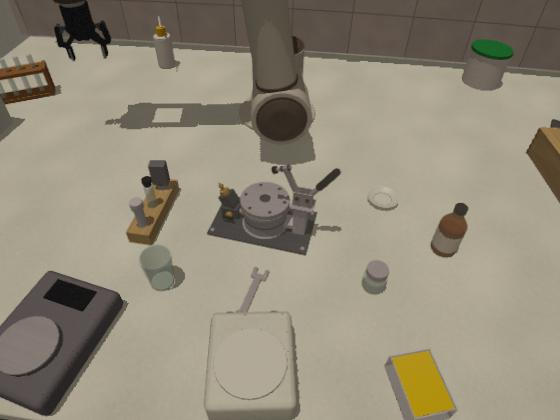

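The scene view shows the vessel at about (265,210), with the clamp handle raised at (330,178) and the nipple at (228,190). The gauge is the grey box at (159,172), in the rack hole nearest the robot. The camera rotation is a rotation vector, so I'll fix the helper.

```bash
sed -i "s/np.array(p\['rotation'\],float).reshape(3,3)/R.from_rotvec(p['rotation']).as_matrix()/" h.py
python3 - <<'E'
from h import *
np.set_printoptions(precision=4,suppress=True)
for c in('scene','top'):
    cv2.imwrite(f'pics/{c}1.png',camera(c)[:,:,::-1]); print(c,P(c)[2])
for l in 'vessel vessel_top lid clamp_pivot clamp_grip gauge gauge_grip nipple nipple_head rack'.split():
    r={}
    for c in('scene','top'):
        m=mark_of(l,c); r[c]=m; print(l,c,[(np.round(k['xy'],1).tolist(),round(k['conf'],2)) for k in m[:2]])
    if r['scene'] and r['top']: print('   ',*tri(r['scene'][0]['xy'],r['top'][0]['xy']))
E
```

```text
scene [1.2695 0.136  0.8017]
top [0.3916 0.0923 1.3676]
vessel scene [([265.1, 224.4], 0.76)]
vessel top [([293.8, 234.0], 0.85)]
    [0.551 0.036 0.008] 0.003459746729636371
vessel_top scene []
vessel_top top [([388.1, 238.9], 0.64), ([295.8, 233.4], 0.61)]
lid scene [([260.4, 201.0], 0.57), ([153.5, 211.8], 0.33)]
lid top [([298.8, 233.7], 0.81)]
    [0.5434 0.0237 0.0844] 0.0037249910921858557
clamp_pivot scene [([311.1, 194.9], 0.56)]
clamp_pivot top [([264.9, 223.1], 0.86)]
    [0.5653 0.1369 0.1409] 0.017016621254197613
clamp_grip scene [([331.3, 175.1], 0.82), ([153.0, 212.1], 0.44)]
clamp_grip top [([244.7, 222.1], 0.66)]
    [0.5583 0.1846 0.2009] 0.0029414021053681388
gauge scene [([162.7, 196.2], 0.65)]
gauge top [([387.2, 263.8], 0.74)]
    [ 0.4625 -0.2721 -0.0124] 0.0018854425639269962
gauge_grip scene [([155.8, 168.6], 0.78)]
gauge_grip top [([395.3, 258.8], 0.45), ([358.0, 174.0], 0.41)]
    [ 0.4723 -0.2675  0.0985] 0.0012754613787010502
nipple scene [([224.1, 188.4], 0.45), ([381.3, 197.8], 0.27)]
nipple top [([330.4, 247.4], 0.46)]
    [ 0.5044 -0.0755  0.0794] 0.006455815706047087
nipple_head scene [([221.3, 181.4], 0.41)]
nipple_head top [([335.8, 243.5], 0.43)]
    [ 0.513  -0.0831  0.1108] 0.0026079566334029688
rack scene [([310.8, 195.8], 0.69), ([152.7, 214.0], 0.59)]
rack top [([386.7, 239.9], 0.76)]
    [ 0.5537 -0.0287  0.2071] 0.36556251229787096
```

View pics/top1.png

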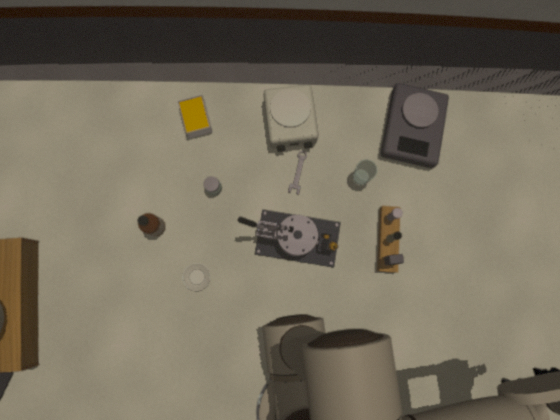

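The top view shows the vessel at (298,235), the nipple at (331,243), the handle tip at (243,220), and the gauge at (396,259) in the rack's near end. Next I'll take enlarged crops for precise edges.

Run:
```python
import cv2
s=cv2.imread('pics/scene1.png');t=cv2.imread('pics/top1.png')
f=lambda i,x,y,w,h,k:cv2.resize(cv2.convertScaleAbs(i[y:y+h,x:x+w],alpha=1.3,beta=15),None,fx=k,fy=k,interpolation=cv2.INTER_CUBIC)
cv2.imwrite('pics/c1.png',f(s,200,150,150,110,5))
import numpy as np
a=f(t,230,195,120,80,5);b=f(s,120,150,70,95,5)[:400]; b=f(s,122,150,40,80,5)
cv2.imwrite('pics/c2.png',np.hstack([a,b]))
```

```text
(no output)
```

View pics/c1.png

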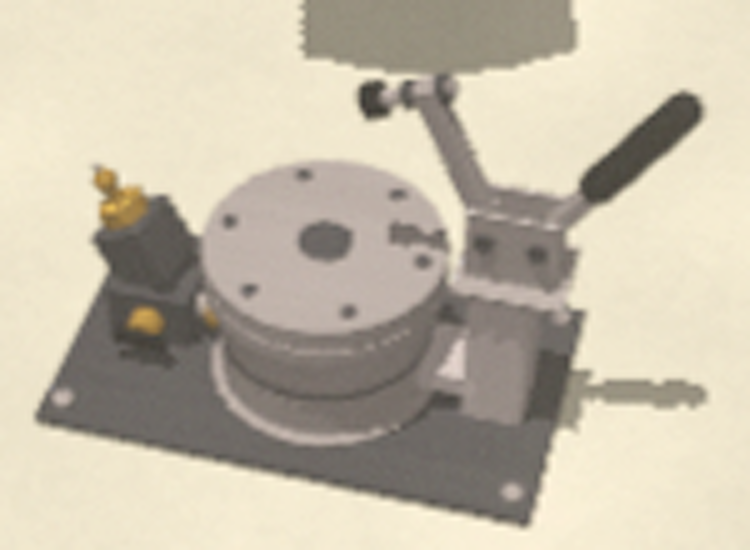

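View pics/c2.png

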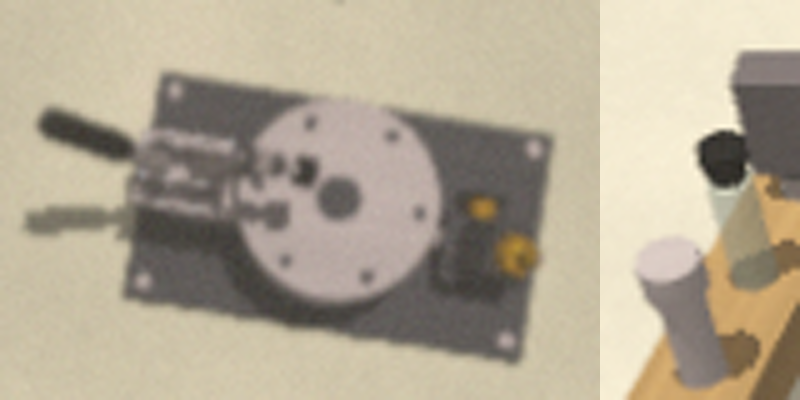

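```bash
cat > fit.py <<'E'
from h import *
from scipy.optimize import least_squares
np.set_printoptions(precision=4,suppress=True)
S=lambda x,y:((x+.5)/5-.5+200,(y+.5)/5-.5+150)
T=lambda x,y:((x+.5)/5-.5+230,(y+.5)/5-.5+195)
def V(p,X):
    return R.from_euler('z',p[2]).apply(X)+[p[0],p[1],0]
obs=[('top',T(163,72),(.075,.130,.008)),('top',T(552,133),(.075,-.13,.008)),('top',T(520,362),(-.075,-.13,.008)),('top',T(124,298),(-.075,.13,.008)),
('top',T(340,198),(0,0,.096)),('scene',S(325,241),(0,0,.096)),('scene',S(37,420),(.075,-.13,0.002)),('scene',S(525,525),(.075,.13,0.002))]
def res(p): return np.ravel([proj(c,V(p,np.array(X)))[0]-u for c,u,X in obs])
r=least_squares(res,[.55,.03,0],loss='soft_l1'); p=r.x
if __name__=='__main__':
    print(p,res(p).reshape(-1,2))
    Ry=R.from_euler('z',-p[2])
    for n,a,b in(('head',S(105,180),T(520,257)),('gripend',S(690,105),T(48,122)),('gripbase',S(595,188),T(122,148))):
        X,e=tri(a,b); print(n,X,e,'vessel frame',Ry.apply(X-[p[0],p[1],0]))
    for l,a in(('pivot',(0,.108,.128)),('head?',(0,-.1,.093))): print(l,V(p,np.array(a)),proj('scene',V(p,np.array(a))),proj('top',V(p,np.array(a))))
E
python3 fit.py
```

```text
[ 0.5399  0.0272 -0.1378] [[-0.9383 -0.5047]
 [-0.141   0.0373]
 [-0.2379 -0.1371]
 [-0.9434 -0.3657]
 [ 0.8398  0.1113]
 [-1.9054 -0.9257]
 [-0.591  -0.1524]
 [ 0.8221 -0.2413]]
head [ 0.5078 -0.0833  0.0913] 0.005762761089625498 vessel frame [-0.0166 -0.1139  0.0913]
gripend [0.5638 0.1975 0.22  ] 0.0009113381425080471 vessel frame [0.0002 0.172  0.22  ]
gripbase [0.5585 0.1601 0.1613] 0.0018144789470149203 vessel frame [0.0001 0.1342 0.1613]
pivot [0.5548 0.1341 0.128 ] [[306.2036 195.5109]] [[262.9743 227.2067]]
head? [ 0.5262 -0.0719  0.093 ] [[224.6115 190.4549]] [[330.8887 239.7   ]]
```

```bash
cat >> h.py <<'E'
def rv(y,z):
    z=np.array(z,float)/np.linalg.norm(z); y=np.array(y,float); y-=z*(y@z); y/=np.linalg.norm(y)
    return R.from_matrix(np.c_[np.cross(y,z),y,z]).as_rotvec()
def best(pos,y,z):
    q0=get_state()['q']; c=[]
    for s in(1,-1):
        o=rv(s*np.array(y),z); q=solve_ik(pos,o)
        if q is not None: c.append((np.abs(np.array(q)-q0).max(),o,np.array(q)))
    c.sort(key=lambda k:k[0]); return c[0][1],c[0][2]
E
python3 - <<'E'
from fit import *
vx=V([0,0,p[2]],np.array([1.,0,0]))
def tcp(th,extra=0):
    z=.128+.095*np.sin(th)+.009/np.cos(th)+.011*np.tan(th)+.014+extra
    return V(p,np.array([0,.108+.095*np.cos(th),z]))
print(get_state()['t'])
a=tcp(1.0,.05); o,q=best(a,vx,[0,0,-1]); print(a,q)
move_gripper(0.0); goto(a,o)
print(get_state()['t'],get_state()['wrist_force'])
print(servo_line(tcp(1.0,.008),v=.15))
for th in(.8,.6,.4,.25,.12):
    print(th,servo_line(tcp(th,-.002),v=.12,force_limit=40),get_state()['wrist_force'])
print(servo_line(tcp(0,-.006),v=.06,force_limit=30))
s=get_state();print(s['t'],s['wrist_force'],s['eef_pos'],tcp(0))
E
```

```text
1.15
[0.5618 0.185  0.3057] [0.1879 0.173  1.2254 0.     1.7432 0.3257]
4.875 [0.0039 0.4496 0.4911]
False
0.8 False [-0.7934  0.2767 -0.673 ]
0.6 False [1.0082 0.2328 1.1917]
0.4 False [ 0.0962  0.0581 -0.246 ]
0.25 False [ 0.0141 -0.5732  0.4551]
0.12 False [ 0.5685 -0.9402 -0.2751]
False
7.425 [ 0.4436  0.4879 -0.5839] [0.5677 0.2282 0.1447] [0.5678 0.2282 0.151 ]
```

Run:
```python
from fit import *
s=camera('scene')[:,:,::-1];t=camera('top')[:,:,::-1]
f=lambda i,x,y,w,h,k:cv2.resize(cv2.convertScaleAbs(i[y:y+h,x:x+w],alpha=1.3,beta=15),None,fx=k,fy=k,interpolation=cv2.INTER_CUBIC)
cv2.imwrite('pics/d.png',np.hstack([f(s,220,120,130,150,3),f(t,225,190,130,150,3)]))
```

```text
(no output)
```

View pics/d.png

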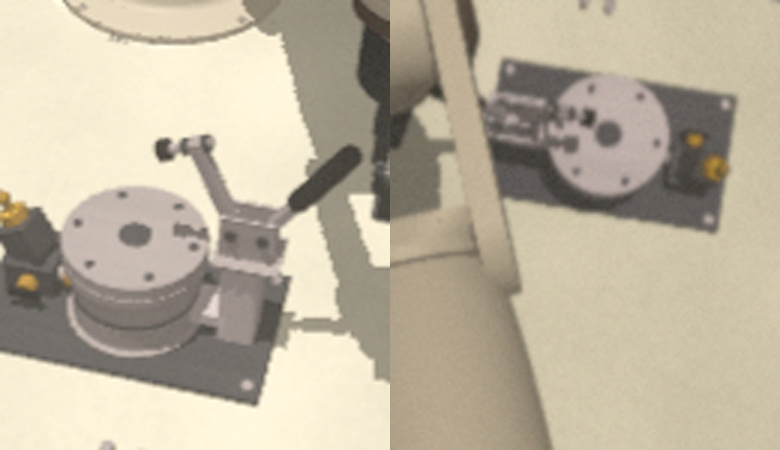

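The shut fingers passed just outboard of the handle's end, and the handle is still raised at (330,170). I'll back out, come over it again further inboard, and follow the arc with the finger's edge.

Run:
```python
from fit import *
vx=V([0,0,p[2]],np.array([1.,0,0]))
L=.092
def tcp(th,e=0):
    return V(p,np.array([0,.108+L*np.cos(th)-.009*np.sin(th)-.011,.128+L*np.sin(th)+.009*np.cos(th)+.014+e]))
def up(a): return V(p,np.array(a))
servo_line(up([0,.275,.145]),v=.2); servo_line(up([0,.275,.30]),v=.25)
servo_line(tcp(1.05,.04),v=.2)
W=lambda:get_state()['wrist_force']
print(W())
print(servo_line(tcp(.98),v=.08,force_limit=40),W())
for th in np.arange(.88,.05,-.1):
    print(round(th,2),servo_line(tcp(th,-.003),v=.1,force_limit=45),W())
print(servo_line(tcp(0,-.008),v=.04,force_limit=30))
s=get_state();print(s['t'],s['wrist_force'],s['eef_pos'],tcp(0))
```

```text
[-0.0357  0.044   0.7373]
False [-0.2755  0.1412  0.1771]
0.88 False [ 0.227   0.097  -0.2721]
0.78 False [-1.0429  0.1964  0.0135]
0.68 False [ 0.0563 -1.9962  2.4488]
0.58 False [ 0.2308 -0.3096 -0.4214]
0.48 False [-0.0912  0.3477 -0.0315]
0.38 False [-0.5732  0.4853 -0.0039]
0.28 False [-0.0701 -0.1832 -0.6491]
0.18 False [0.203  0.4527 0.1423]
0.08 False [ 0.2026 -0.8567  0.0446]
False
13.075 [ 0.5204 -0.5376  0.2583] [0.5657 0.2143 0.1427] [0.5659 0.2144 0.151 ]
```

Run:
```python
from fit import *
servo_line(V(p,np.array([0,.275,.145])),v=.2)
s=camera('scene')[:,:,::-1];t=camera('top')[:,:,::-1]
for c in('scene','top'): print(mark_of('clamp_grip',c)[:2],proj(c,get_state()['eef_pos']))
for th in(.96,.8,.6,.4,0.): 
    X=V(p,np.array([0,.108+.095*np.cos(th),.128+.095*np.sin(th)])); print(th,proj('scene',X))
f=lambda i,x,y,w,h,k:cv2.resize(cv2.convertScaleAbs(i[y:y+h,x:x+w],alpha=1.3,beta=15),None,fx=k,fy=k,interpolation=cv2.INTER_CUBIC)
cv2.imwrite('pics/e.png',f(s,260,100,160,120,5))
```

```text
[{'xy': [345.7, 199.5], 'conf': 0.76}] [[377.5991 203.4731]]
[{'xy': [333.3, 246.2], 'conf': 0.72}, {'xy': [231.1, 223.4], 'conf': 0.6}] [[206.8912 217.2602]]
0.96 [[332.4348 174.6868]]
0.8 [[337.1175 178.8911]]
0.6 [[341.7033 184.6861]]
0.4 [[344.722  190.8149]]
0.0 [[345.8074 202.9488]]
```

View pics/e.png

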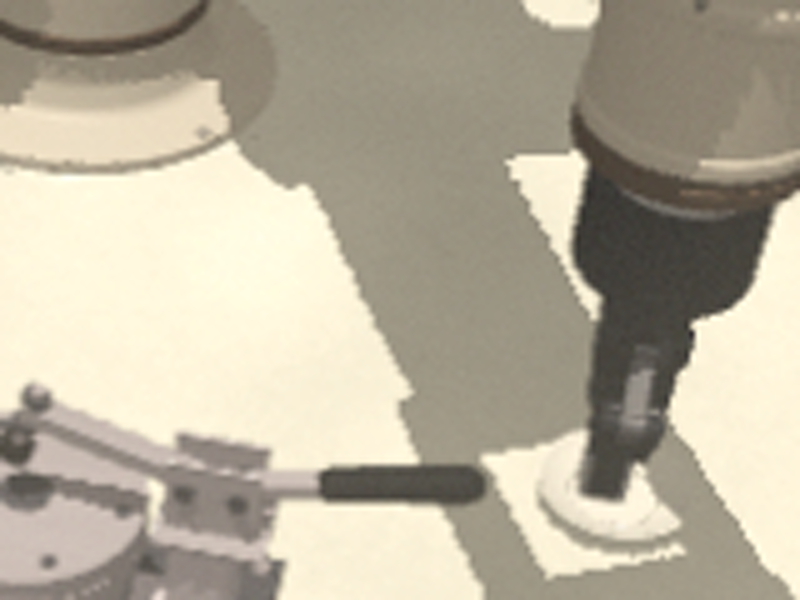

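The handle has come most of the way down: its grip end is at about (355,196) and should be near (352,204) when level. The finger ends higher in the picture than it would if shut, so I'll check the gripper state.

Run:
```python
from fit import *
s=get_state(); print(s['opening'],s['grip_force'],s['eef_pos'],R.from_rotvec(s['tcp_rot']).as_matrix(),s['t'])
print(proj('scene',np.array(s['eef_pos'])-[0,0,.014]),proj('top',np.array(s['eef_pos'])-[0,0,.014]))
print([ (l,c,[(m['xy'],m['conf']) for m in mark_of(l,c)[:1]]) for l in('clamp_grip','clamp_pivot','dish','jar') for c in('scene','top')])
```

```text
-0.0007799577013820817 0.0 [0.5778 0.2988 0.1451] [[ 0.1382  0.9904  0.0001]
 [ 0.9904 -0.1382 -0.0001]
 [-0.0001  0.0001 -1.    ]] 13.8583
[[376.4661 207.7686]] [[207.6505 217.9907]]
[('clamp_grip', 'scene', [([345.7, 199.5], 0.76)]), ('clamp_grip', 'top', [([333.3, 246.2], 0.72)]), ('clamp_pivot', 'scene', [([311.4, 193.5], 0.58)]), ('clamp_pivot', 'top', [([264.8, 227.1], 0.66)]), ('dish', 'scene', [([381.4, 200.4], 0.57)]), ('dish', 'top', []), ('jar', 'scene', [([370.6, 283.0], 0.83)]), ('jar', 'top', [])]
```

Run:
```python
from fit import *
U=lambda y,z:V(p,np.array([0,y,z]))
W=lambda:(get_state()['wrist_force'],get_state()['eef_pos'][2],get_state()['t'])
servo_line(U(.275,.20),v=.2); servo_line(U(.192,.20),v=.2); print(W())
z=.19
for z in np.arange(.185,.118,-.005):
    h=servo_line(U(.192,z),v=.05,force_limit=25); print(round(z,3),h,*W())
    if h or get_state()['wrist_force'][2]>15: break
```

```text
(array([-0.2648,  0.0092,  0.0436]), np.float64(0.19958608627253716), 15.25)
0.185 False [ 0.6342  0.0356 -0.761 ] 0.18454242619837538 15.7
0.18 False [-0.1414 -0.0568 -0.0082] 0.17969793835638154 15.95
0.175 False [-0.4526 -0.4124  0.098 ] 0.17465042000085937 16.2
0.17 False [ 0.6386 -0.2335 -0.0578] 0.1696144422814448 16.45
0.165 False [ 0.0228 -0.2428  0.5043] 0.16461302271058686 16.7
0.16 False [ 0.4619  0.1523 -0.3308] 0.1596186058515986 16.95
0.155 False [-0.6565  0.5522  0.3527] 0.1546309250492033 17.2
0.15 False [ 0.025  -0.3967  1.1009] 0.1496254645859508 17.45
0.145 False [0.5057 0.1635 0.3311] 0.14461120383073808 17.7
0.14 False [-0.7646 -0.2404  0.4955] 0.13969673158504142 17.95
0.135 False [0.0783 0.0481 0.5202] 0.13467378314001474 18.2
0.13 False [ 0.0011 -0.0694 -0.1582] 0.1296033273078964 18.45
0.125 False [-0.1072 -0.1458  0.843 ] 0.12457710253304721 18.7
0.12 False [-0.6364  0.6954 -0.3949] 0.1195485226566618 18.95
```

Run:
```python
from fit import *
s=np.ascontiguousarray(camera('scene')[:,:,::-1]);t=np.ascontiguousarray(camera('top')[:,:,::-1])
e=np.array(get_state()['eef_pos']); print(proj('scene',np.array([e,e-[0,0,.014]])),proj('top',np.array([e,e-[0,0,.014]])))
f=lambda i,x,y,w,h,k:cv2.resize(cv2.convertScaleAbs(i[y:y+h,x:x+w],alpha=1.3,beta=15),None,fx=k,fy=k,interpolation=cv2.INTER_CUBIC)
cv2.imwrite('pics/g.png',np.hstack([f(s,290,140,80,100,5),f(t,200,180,80,100,5)]))
```

```text
[[340.6914 204.5011]
 [339.956  208.6575]] [[235.3223 223.067 ]
 [235.761  223.7217]]
```

View pics/g.png

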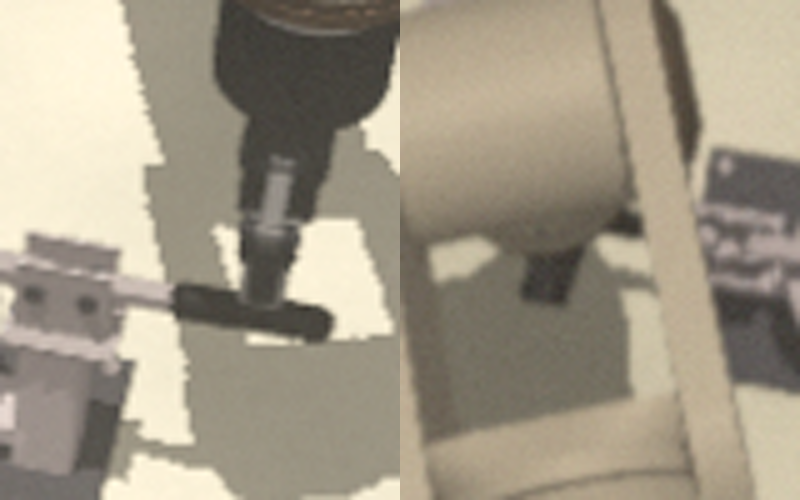

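The handle now looks level, running from (326,200) to (355,205), with the fingertip seen at about (343,200) resting at it. That is 8 px above the projected tip, so I'll check the projection against the gripper in the first picture and press on gently.

Run:
```python
from fit import *
U=lambda y,z:V(p,np.array([0,y,z]))
W=lambda:(get_state()['wrist_force'],get_state()['eef_pos'],get_state()['t'])
print(proj('scene',np.array([[.163,-.551,.212],[.163,-.551,.198],[.163,-.551,.271]])))
print(servo_line(U(.192,.10),v=.06,force_limit=15),*W())
dwell(.1); print(*W())
s=cv2.imread('pics/scene1.png'); t=camera('scene')[:,:,::-1]
f=lambda i,x,y,w,h,k:cv2.resize(cv2.convertScaleAbs(i[y:y+h,x:x+w],alpha=1.3,beta=15),None,fx=k,fy=k,interpolation=cv2.INTER_CUBIC)
cv2.imwrite('pics/i.png',np.hstack([f(s,40,0,80,100,5),f(t,290,140,80,100,5)]))
```

```text
[[92.4104 67.9881]
 [93.7205 72.2325]
 [86.693  49.3972]]
True [-3.5524 -0.2824 10.104 ] [0.5668 0.2175 0.1176] 19.2667
[-5.3895 -1.449  14.1962] [0.5668 0.2175 0.1176] 19.3667
```

View pics/i.png

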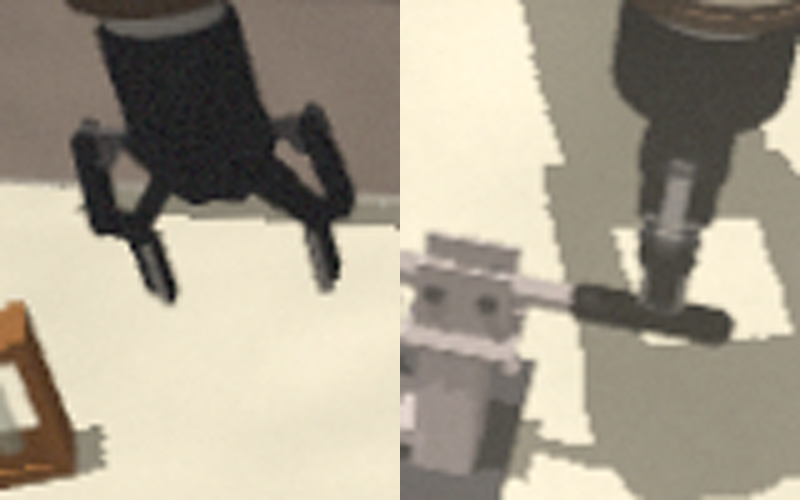

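The fingertip is on the handle and hits a firm stop at 14 N. The same 9-row offset shows in the start picture, so the real fingertips sit about 30 mm behind where the stated TCP puts them. I'll press a little more, retreat, and measure the gauge by its masks.

Run:
```python
from fit import *
U=lambda y,z:V(p,np.array([0,y,z]))
W=lambda:(get_state()['wrist_force'],get_state()['eef_pos'],get_state()['t'])
print(servo_line(U(.196,.107),v=.03,force_limit=14),*W())
servo_line(U(.196,.20),v=.3)
goto([.47,-.12,.26],best([.47,-.12,.26],[0,1,0],[0,0,-1])[0]); 
print(W()[2])
for c in('scene','top'):
    im=camera(c); cv2.imwrite(f'pics/{c}2.png',im[:,:,::-1])
    for l in('gauge','torch','tube'):
        m=masks_of(l,c)
        for k in m[:2]:
            r=cv2.minAreaRect(np.argwhere(k['pixels'])[:,::-1].astype(np.float32)); print(c,l,round(k['conf'],2),np.round(k['xy'],1),np.round(r[0],1),np.round(r[1],1),r[2],k['pixels'].sum())
            if l=='gauge' and k is m[0]: np.save(f'pics/m_{c}.npy',k['pixels'])
    for l in('gauge_grip','gauge','clamp_grip','nipple_head','nipple'): print(c,l,[(np.round(k['xy'],1),round(k['conf'],2)) for k in mark_of(l,c)[:2]])
for y in np.arange(0.,.31,.3): print(proj('scene',V(p,np.array([0,.108+.095*np.cos(y),.128+.095*np.sin(y)]))))
```

```text
True [-6.344  -3.5673 12.0335] [0.5668 0.2175 0.1176] 19.625
21.4
scene gauge 0.85 [159.2 172.6] [159.4 174. ] [31.3 17.7] 75.96376037597656 472
scene torch 0.88 [137.4 212.3] [138.8 212.3] [30.7 12.6] 71.56504821777344 325
scene torch 0.62 [383.7 193.1] [382.5 196.5] [21. 31.] 90.0 536
scene tube 0.68 [148.5 192.1] [148.5 191.8] [31.6  9.6] 74.05460357666016 284
scene gauge_grip [(array([156.5, 166.5]), 0.86)]
scene gauge [(array([162. , 193.1]), 0.7), (array([228.2, 189.3]), 0.44)]
scene clamp_grip [(array([349.1, 204.7]), 0.89)]
scene nipple_head [(array([218.1, 185.5]), 0.45)]
scene nipple [(array([224.4, 189.7]), 0.66)]
top gauge 0.2 [298.1 172.8] [299.1 172.2] [10.8 40.1] 17.87869644165039 243
top torch 0.51 [396.6 211.2] [397. 211.] [9.8 6.3] 26.56505012512207 58
top tube 0.48 [332.3 244.8] [333.5 245.5] [7. 9.] 90.0 62
top gauge_grip [(array([158.6, 225. ]), 0.34)]
top gauge []
top clamp_grip [(array([229.4, 225.2]), 0.56), (array([297.3, 234.8]), 0.16)]
top nipple_head [(array([337.3, 244. ]), 0.47)]
top nipple [(array([333.2, 248.2]), 0.39)]
[[345.8074 202.9488]]
[[345.6139 193.9148]]
```

Run:
```python
import cv2,numpy as np
s=cv2.imread('pics/scene1.png');t=cv2.imread('pics/top1.png')
f=lambda i,x,y,w,h,k:cv2.resize(cv2.convertScaleAbs(i[y:y+h,x:x+w],alpha=1.4,beta=20),None,fx=k,fy=k,interpolation=cv2.INTER_CUBIC)
a=np.hstack([f(t,375,200,40,30,10),f(t,375,245,40,30,10)]); b=np.hstack([f(s,140,152,40,30,10),f(t,315,230,40,30,10)])
b[:,:400]=f(s,143,152,40,30,10)
cv2.imwrite('pics/k.png',np.vstack([np.hstack([f(s,205,175,40,30,10),f(t,375,245,40,30,10)]),b]))
```

```text
(no output)
```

View pics/k.png

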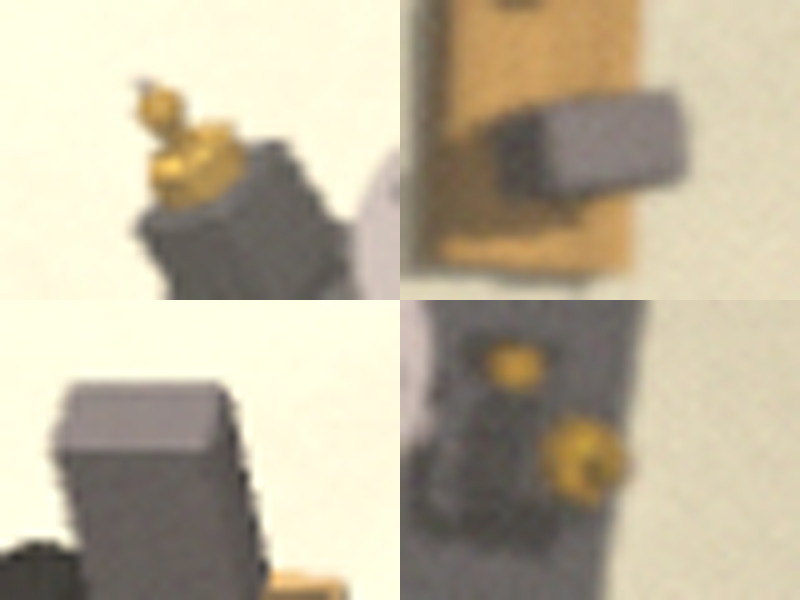

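```bash
cat > fit2.py <<'E'
from fit import *
def px(ox,oy,k,pts): return [((x+.5)/k-.5+ox,(y+.5)/k-.5+oy) for x,y in pts]
gt=px(375,245,10,[(152,101),(280,90),(288,176),(148,194)]); gs=px(143,152,10,[(70,84),(225,82),(207,148),(54,149)])
# top corners: image right=-y, up=+x ; scene: image right=+y, far = -x
ct=np.array([(1,1),(1,-1),(-1,-1),(-1,1)])*[.014,.022]; cs=np.array([(-1,-1),(-1,1),(1,1),(1,-1)])*[.014,.022]
def res2(g):
    W=lambda c:np.c_[c,np.zeros(4)]@R.from_euler('z',g[3]).as_matrix().T+g[:3]
    return np.r_[(proj('top',W(ct))-gt).ravel(),(proj('scene',W(cs))-gs).ravel()]
g=least_squares(res2,[.47,-.27,.122,0]).x
nip=dict(scene=px(205,175,10,[(162,108),(140,83),(190,150)]),top=px(315,230,10,[(188,161),(195,165)]))
if __name__=='__main__':
    print('gauge top',g,np.round(res2(g),1))
    a=atz('scene',nip['scene'][0],.0933);b=atz('top',nip['top'][0],.0933);c=atz('top',nip['top'][1],.1024);d=atz('scene',nip['scene'][1],.1024);e=atz('scene',nip['scene'][2],.082)
    iv=R.from_euler('z',-p[2])
    for n,v in zip(('head s','head t','pin t','pin s','collar s'),(a,b,c,d,e)): print(n,v,iv.apply(v-[p[0],p[1],0]))
    print('lid',iv.apply(atz('scene',S(325,241),.096)-[p[0],p[1],0]),iv.apply(atz('top',T(340,198),.096)-[p[0],p[1],0]))
E
python3 fit2.py
```

```text
gauge top [ 0.4714 -0.2637  0.117   0.1107] [-1.6 -0.   0.1 -0.2  0.5  0.5 -0.   0.1 -0.5 -0.3  0.6  0.1  0.3  0.3
 -1.3 -0.1]
head s [ 0.509  -0.0855  0.0933] [-0.0152 -0.1158  0.0933]
head t [ 0.5082 -0.0794  0.0933] [-0.0168 -0.1099  0.0933]
pin t [ 0.5062 -0.0803  0.1024] [-0.0186 -0.1111  0.1024]
pin s [ 0.5102 -0.0902  0.1024] [-0.0133 -0.1203  0.1024]
collar s [ 0.5117 -0.0785  0.082 ] [-0.0135 -0.1086  0.082 ]
lid [0.0019 0.0054 0.096 ] [-0.0001  0.0026  0.096 ]
```

The gauge's top face is at about (396,258) in the top view and (156,163) in the scene view. That puts it at (0.471,-0.264), z 0.117 to 0.122, yaw 0.11, which fits the sizes given. The nipple leans along the vessel's -y. Grasping now.

Run:
```python
from fit2 import *
W=lambda:(get_state()['wrist_force'],get_state()['eef_pos'],get_state()['t'],get_state()['opening'],get_state()['grip_force'])
gy=[-np.sin(g[3]),np.cos(g[3]),0]; c=np.array([.471,-.265,.17])
move_gripper(1.0)
o,q=best(c,gy,[0,0,-1]); print(q); goto(c,o)
print(servo_line([.471,-.265,.066],v=.12,force_limit=8),*W())
move_gripper(0.0,80); print(*W())
servo_line([.471,-.265,.15],v=.15); print(*W())
for k in('scene','top'):
    cv2.imwrite(f'pics/{k}3.png',camera(k)[:,:,::-1])
    for l in('gauge','gauge_grip'): print(k,l,[(np.round(m['xy'],1),round(m['conf'],2)) for m in mark_of(l,k)[:2]])
n=V([0,0,p[2]],np.array([0,-np.sin(.52),np.cos(.52)]))
# hypothesis: true grasp point at 36 mm behind claimed TCP along tool z; mouth 90 below
col=V(p,np.array([-.016,-.1065,.082]))
print('n',n,'collar',col)
for d in(.0,.05):
    P0=col+n*(d+.09-.036)
    for y in(gy,V([0,0,p[2]],np.array([0,1.,0])),V([0,0,p[2]],np.array([1.,0,0]))):
        for s in(1,-1): q=solve_ik(P0,rv(s*np.array(y),-n)); print(d,None if q is None else np.round(q,2))
```

```text
[-0.6551  0.0967  1.583  -0.      1.4619  0.805 ]
False [-0.6414 -0.1052  0.3947] [ 0.4714 -0.2652  0.0668] 24.8167 1.0040234390525702 0.0
[-1.4119  2.3927  5.9436] [ 0.4712 -0.265   0.0666] 25.2833 0.5088197392378425 80.52380561828613
[-0.457  -0.3768 -3.9798] [ 0.4707 -0.2647  0.149 ] 25.9917 0.5057923268679707 81.2634551525116
scene gauge [(array([158.9, 173.1]), 0.57), (array([383.3, 198.5]), 0.48)]
scene gauge_grip [(array([149.1, 141. ]), 0.97)]
top gauge []
top gauge_grip []
n [-0.0682 -0.4922  0.8678] collar [ 0.5095 -0.0761  0.082 ]
0.0 [-0.65  0.18  1.67  0.45  1.57 -2.43]
0.0 [-0.65  0.18  1.67  0.45  1.57  0.71]
0.0 [-0.65  0.18  1.67  0.45  1.57 -2.15]
0.0 [-0.65  0.18  1.67  0.45  1.57  0.99]
0.0 [-0.65  0.18  1.67  0.45  1.57 -0.58]
0.0 [-0.65  0.18  1.67  0.45  1.57  2.56]
0.05 [-0.69  0.17  1.59  0.44  1.66 -2.43]
0.05 [-0.69  0.17  1.59  0.44  1.66  0.71]
0.05 [-0.69  0.17  1.59  0.44  1.66 -2.14]
0.05 [-0.69  0.17  1.59  0.44  1.66  1.  ]
0.05 [-0.69  0.17  1.59  0.44  1.66 -0.57]
0.05 [-0.69  0.17  1.59  0.44  1.66  2.57]
```

```bash
cat > pose.py <<'E'
from fit2 import *
n=V([0,0,p[2]],np.array([0,-np.sin(.52),np.cos(.52)])); col=V(p,np.array([-.016,-.1065,.082]))
gy=np.array([-np.sin(g[3]),np.cos(g[3]),0]); M=.059
ORI=rv(gy,-n) 
W=lambda:(get_state()['wrist_force'],get_state()['eef_pos'],round(get_state()['t'],2))
E
python3 - <<'E'
from pose import *
print('A grip pred now',proj('scene',np.array([.4707,-.2647,.180])))
servo_line([.471,-.262,.185],v=.2)
P0=col+n*(.045+M); o,_=best(P0,gy,-n); goto(P0,o); print(*W(),get_state()['tcp_rot']-ORI)
for k in('scene','top'):
    im=camera(k); cv2.imwrite(f'pics/{k}4.png',im[:,:,::-1])
    for l in('gauge','gauge_grip','nipple_head'): print(k,l,[(np.round(m['xy'],1),round(m['conf'],2)) for m in mark_of(l,k)[:2]])
    for m in masks_of('gauge',k)[:1]: print(k,m['conf'],m['xy'],m['pixels'].sum())
e=np.array(get_state()['eef_pos'])
A=e-n*M; B=e+[0,0,.031]-n*.09
for nm,X in(('A',A),('B',B)):
    for k in('scene','top'): print(nm,k,'mouth',proj(k,X),'grip',proj(k,X+n*.09),'top',proj(k,X+n*.114))
s,t=cv2.imread('pics/scene4.png'),cv2.imread('pics/top4.png')
f=lambda i,x,y,w,h,k:cv2.resize(cv2.convertScaleAbs(i[y:y+h,x:x+w],alpha=1.3,beta=15),None,fx=k,fy=k,interpolation=cv2.INTER_CUBIC)
cv2.imwrite('pics/m.png',np.hstack([f(s,180,130,66,100,6),f(t,315,210,66,100,6)]))
E
```

```text
A grip pred now [[151.1798 143.3321]]
[-0.0824 -0.3004 -2.9985] [ 0.5019 -0.1282  0.1711] 27.17 [-2.4097 -3.1194 -0.9078]
scene gauge [(array([216.1, 177. ]), 0.78), (array([439.6, 247.7]), 0.4)]
scene gauge_grip [(array([191.6, 146.2]), 0.9)]
scene nipple_head [(array([218.8, 186.3]), 0.49), (array([216.4, 176.6]), 0.27)]
scene 0.84 [201.5, 158.8] 734
top gauge [(array([341.9, 246.5]), 0.69)]
top gauge_grip [(array([361.8, 241.8]), 0.65)]
top nipple_head [(array([334.5, 243.5]), 0.47)]
top 0.66 [386.2, 225.8] 697
A scene mouth [[215.0649 175.9993]] grip [[194.6156 148.0993]] top [[188.8413 140.2144]]
A top mouth [[340.9553 245.5891]] grip [[361.0612 245.6697]] top [[366.8685 245.6913]]
B scene mouth [[220.7124 175.8333]] grip [[200.4117 147.7631]] top [[194.6764 139.8269]]
B top mouth [[336.0273 244.6342]] grip [[355.8874 244.6548]] top [[361.6262 244.6592]]
```

View pics/m.png

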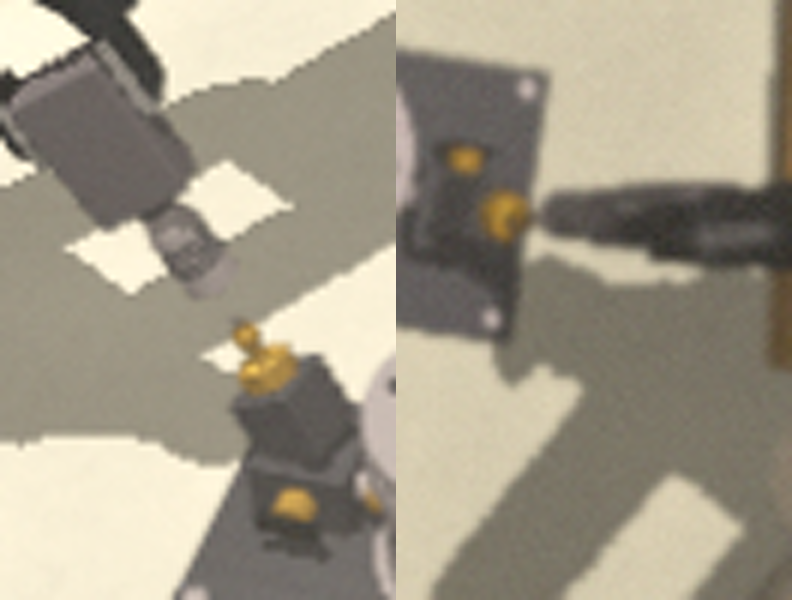

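The projected pose matches the picture: the coupler's mouth is at (215,176) scene and (341,245) top, and its axis runs to the nipple head at (220.6,185) within about 1 mm in both views. So the offset is along the tool. Advancing along the axis with force watch.

Run:
```python
from pose import *
u=V([0,0,p[2]],np.array([0,-np.cos(.52),-np.sin(.52)])); x=np.cross(u,n)
e0=np.array(get_state()['eef_pos']); b=col+u*.0008
move_gripper(0.0,110); f0=np.array(get_state()['wrist_force'])
def rep(d,h):
    s=get_state(); f=np.array(s['wrist_force'])-f0; print(round(d*1e3,1),h,'axial %.1f u %.1f x %.1f'%(f@n,f@u,f@x),'d act %.1f'%(1e3*(np.array(s['eef_pos'])-b)@n-59),round(s['t'],2)); return f@n,np.hypot(f@u,f@x)
h=servo_line(b+n*(M+.018),v=.08,force_limit=8); rep(.018,h)
if not h:
  for d in(.015,.013,.011,.009,.007):
    h=servo_line(b+n*(M+d),v=.03,force_limit=25); a,l=rep(d,h)
    if h or l>10 or a>22: break
```

```text
18.0 True axial 0.8 u 6.5 x 1.8 d act 18.0 28.24
```

```bash
cat >> pose.py <<'E'
u=V([0,0,p[2]],np.array([0,-np.cos(.52),-np.sin(.52)])); x=np.cross(u,n)
F0=np.array([0,0,-2.9])
def F():
    f=np.mean([(dwell(.02),np.array(get_state()['wrist_force']))[1] for _ in range(3)],0)-F0; return np.array([f@n,f@u,f@x])
def at(): d=np.array(get_state()['eef_pos'])-col; return np.round(1e3*np.array([d@n-M,d@u,d@x]),2)
def to(d,a,c,v=.04,fl=None): return servo_line(col+n*(M+d)+u*a+x*c,v=v,force_limit=fl)
E
python3 - <<'E'
from pose import *
print(F(),at(),get_state()['t'],get_state()['grip_force'])
a,c=.0008,0
for k in range(5):
    a+=.0008; to(.018,a,c); f=F(); print(np.round(f,1),at())
    if f[1]<1.5: break
print(get_state()['t'])
E
```

```text
[0.6438 6.051  2.3868] [18.25  1.95  0.67] 28.2917 114.14989471435547
[2.8 8.9 1.7] [16.98  2.74  0.41]
[3.5 6.  2.3] [17.02  3.16  0.36]
[1.5 3.6 1.5] [17.34  3.37  0.26]
[-0.3  0.6  0.5] [17.84  3.83 -0.01]
29.4917
```

Run:
```python
from pose import *
a,c=.0046,0.
for d in(.0165,.015,.0135,.012,.0105,.009,.0075):
    h=to(d,a,c,.04,40); f=F(); print(round(d*1e3,1),h,np.round(f,1),at(),round(a*1e3,2),round(c*1e3,2))
    if h or f[0]>25 or np.hypot(*f[1:])>14: break
    a+=np.clip(f[1]*1.2e-4,-.0008,.0008); c+=np.clip(f[2]*1.2e-4,-.0008,.0008)
print(get_state()['t'])
```

```text
16.5 False [1.2 1.9 1.2] [16.46  4.7   0.04] 4.6 0.0
15.0 False [3.5 3.4 2.1] [15.03  4.96  0.22] 4.83 0.15
13.5 False [5.1 2.4 2. ] [13.6   5.21  0.39] 5.23 0.4
12.0 False [2.9 0.8 0.9] [11.9   5.44  0.66] 5.53 0.64
10.5 False [-2.   0.5 -0.6] [10.09  5.51  0.88] 5.63 0.74
9.0 False [-4.2 -0.2  0.9] [8.57 5.59 0.95] 5.69 0.67
7.5 False [-8.5  0.   0.6] [7.1  5.61 1.02] 5.67 0.77
31.5917
```

The jaws have passed the head: the axial force has gone to a pull-in of -8.5 N with almost no side load. Pushing home against the valve spring.

Run:
```python
from pose import *
a,c=.0057,.0008; d=.0075
while d>-.008:
    d-=.001; h=to(d,a,c,.03,30); f=F(); print(round(d*1e3,1),h,np.round(f,1),at(),round(get_state()['t'],2))
    if h or f[0]>20 or np.hypot(*f[1:])>14: break
    a+=np.clip(f[1]*1e-4,-.0005,.0005); c+=np.clip(f[2]*1e-4,-.0005,.0005)
```

```text
6.5 False [-11.1   0.4  -0.6] [6.18 5.67 0.91] 31.89
5.5 False [-9.7  0.1  0.2] [5.21 5.72 0.89] 32.19
4.5 False [-4.7 -0.7  1.3] [4.59 5.72 0.77] 32.49
3.5 False [ 3.1 -0.2  1.7] [3.92 5.71 0.7 ] 32.79
2.5 False [ 6.3 -0.4 -0.6] [2.77 5.7  0.82] 33.09
1.5 False [12.6  0.1  1.2] [2.1  5.68 0.71] 33.39
0.5 False [23.3 -1.3  3.8] [1.92 5.66 0.59] 33.69
```

Run:
```python
from pose import *
dwell(.5); print(F(),at(),get_state()['grip_force'],get_state()['opening'],get_state()['t'])
camera('scene'); print(mark_of('clamp_grip','scene')[:1],mark_of('gauge','scene')[:1],proj('scene',col))
print(sign_off())
```

```text
[23.2782 -1.3934  3.8167] [1.89 5.64 0.63] 117.62598752975464 0.5018936128924719 34.2417
[{'xy': [349.2, 205.0], 'conf': 0.52}] [{'xy': [221.3, 192.5], 'conf': 0.72}] [[224.637 189.056]]
the job is handed in; nothing more can be done
None
```

I pushed the clamp handle down to its stop and snapped the gauge onto the nipple. It is still in the grip, held fully home with about 23 N, and I handed the job in at about 34 s; no verdict came back.

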